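# Jack up the edge of a glass panel and hold it

## Robot

A 6-joint arm with a two-finger parallel gripper is mounted at the origin on a cart in front of the work surface, level with it; the furniture and walls round the work are solid. World frame = base frame: x ahead of the robot, y to its left, z up, the work surface at z = 0. Lengths are in mm, angles in rad, forces in N, time in s.
With the tool pointing down it reaches from about 400 to 925 mm from the base axis. Payload 12.5 kg.
Tool frame: the origin (TCP) lies midway between the tips of the shut fingers; the grasp point (between the pads) lies 19 mm behind it (env.pinch_z is the z of the grasp point in the tool frame, in mm); z points along the fingers, y is the line along which they close (so a half turn about z gives the same grasp; the last joint's range is limited). The gripper opens to 95 mm and grips with 3 to 60 N. Pads are 20 mm wide; open, the fingers measure 119 mm over their backs; the gripper's body (75 mm by 180 mm) begins 59 mm behind the grasp point.
Start: joints at [1.016, 0.491, 1.559, -0, 1.092, -0.106], TCP at [271.165, 563.131, 214.661] pointing down, gripper open.
Joint ranges: [-3.1, 3.1], [-0.84, 2.19], [0.05, 2.79], [-1.13, 4.28], [0.06, 2.93], [-2.69, 2.69]. Speed limits (rad/s): [2.22, 2.22, 2.79, 3.14, 3.14, 3.14].

## Interface

Orientations are given as [roll, pitch, yaw] about the fixed x, y, z axes, in that order (R = Rz(yaw) Ry(pitch) Rx(roll)).
In Python, from cell import env, eyes gives the robot as it stands.
- The arm moves only by the shell command python3 -m inch 'ROWS'. ROWS is JSON, a list of rows, each a list of 3 entries, a list of its own where there are three numbers: the shift along the tool's x, y, z in units of 60 mm (1.0 is 60 mm), then the turn about the tool's z in units of 5 degrees (1.0 is 5 degrees), then the closure, from -1 (fully open) to 1 (shut). In form: [[[tx, ty, tz], turn, claw], ...]. A call has exactly 10 rows; each row shifts and turns the commanded pose from where the row before left it, along the tool's axes as they then stand; what a row does not reach is not made up. A row lasts 1/8 s, in which the tool goes at most 62.5 mm and 10.7 degrees, less where a joint would pass 70% of its speed; a pose out of reach is approached as far as the arm can. A call is refused whole if a number of a shift passes 1 or a number of a turn 1, either way. A call with a gripper value outside its range is refused whole. The fingers move at their own pace and stop on an object; the grip force is fixed at half the most. Time passes only in rows, so rows that do not move let the fingers close, or fill a call up. It gives the time, the measured TCP pose, the force, the opening and the grip force at its end, in the units of the state.
- env.state(): the state, without advancing time (a new reading comes with each control period).
- eyes.read_camera(name): name is "scene" or "top" or "wrist"; returns a dict with "pixels" (420x560x3 uint8, red, green, blue), "fx", "fy", "cx", "cy" (pixels), "extrinsics" (4x4, takes a point from world to camera coordinates). Camera axes: x right, y down, z forward; pixel columns grow to the right and rows downward; lengths in mm; the calibration is good to about 2 mm. A picture is of the moment at which its call begins. There is no depth.
- env.job_done(): hands the job in; it is judged then, once.
Trained networks look in a picture, given as the dict that the camera call returned (one of the last four; its "shot" number tells which), for a name from the list of things; names that differ only in an ending like _2 or _b are one class to them, and where a whole thing is asked for, a point or a joint stands for the part that bears it (a point fixed in the world has none). Each returns a list of dicts, best first, with "score" (0 to 1); they miss things now and then, are a little off and sometimes report something else, mostly with a low value. They report only what shows in the picture. A call takes as long as a camera call.
- eyes.boxes_of(name, picture): "centre" ([row, column] in pixels, amid what is visible of it).
- eyes.cut_out(name, picture): "mask" (420x560 bool, what is visible of it) and "centre" ([row, column] in pixels, amid what is visible of it).
- eyes.spot_point(name, picture): "centre" ([row, column] in pixels: a listed point, or the origin of a listed thing).
The state is a dict: "t": time; "joints": joint angles; "qvel": joint speeds; "tau": joint torques, N m; "eef_pos": TCP position; "tcp_rot": TCP orientation; "ft_force": force on the tool from outside, world axes, zero at the start; "moment": the same for the moment, N m; "opening": opening from 0.0 (shut) to 1.0 (fully open); "grip_force": force on a finger pad.
Only numpy, scipy, OpenCV 4.12 (cv2) and the standard library are available. Lean on these libraries where they do the work, as an engineer would, in place of code of your own. Each camera call takes 0.05 s, during which the arm holds its last target. There are 200 camera calls.

## Task

Set the orange lever jack on the table with its round saddle centred under the black dot of the yellow lift pad on the edge of the hinged glass panel, the panel still lying down. Then press the jack's black handle all the way down so that the jack, and nothing else, raises the panel, and finish while still holding the handle fully down. Leave the grey pot, the worn disc and the loose piece of glass where they are.

Things in the scene. Friction and masses are not known exactly. Their poses are not given: they have to be found in the camera images.
- jack: Loose orange lever jack, 0.8 kg. Origin: on the underside below the grip block; x points to the saddle (at x = +75 mm), z up. Base plate x -80 to +95 mm, 70 wide, 8 thick. Grip block x -22 to +22 mm, 36 mm wide in y, z 8 to 58 mm: grip it across y from above. Handle pivot at x = -37, z = 45 mm; the handle slopes up and away to -x.
- saddle_top (a point): Middle of the top face of the jack's round dark steel saddle, 28 mm in diameter; 48 mm above the table with the handle up. It rises straight up by 42 mm per rad of handle travel (26 mm in all) and sinks again as the handle rises.
- jack_handle (a joint): Jack handle angle: 0 = up (0.6 rad above level, where a spring returns it when let go), 0.62 = fully down on its stop, about level. With the panel on the saddle about 6 to 11 N down at the grip point press it fully down.
- handle_grip (a point): Point on the axis of the handle's black rubber grip (20 mm thick, ends 28 mm beyond), 100 mm from the pivot: at jack x = -120 mm, z = 101 mm with the handle up, x = -137 mm, z = 43 mm fully down. Press on it from above with closed fingertips, following the arc.
- stand: Fixed plywood stand with the hinged glass panel (164 x 180 mm, aluminium frame, top 90 mm high). Origin on the table under the middle of the lift pad's range; x points from the pad to the hinge, y along the panel's front edge. The jack comes in along +x, its own x the same way. Panel edge at x = +22 mm; below, the table is free up to the base board (12 mm thick) at x = +50 mm.
- lift_mark (a point): Centre of the black dot on top of the yellow lift pad (43 x 50 mm) that sticks out from the panel's front edge, 71 mm above the table with the panel down. The pad's underside, where the saddle bears, is 15 mm lower: 56 mm above the table, 8 mm above the lowered saddle.
- lift_pad (a joint): Where the lift pad is clamped along the panel's edge (m along the stand's y from the middle, -0.03 to 0.03). It stays where it is.
- panel (a joint): Tilt of the hinged panel: 0 = lying down, grows as its front edge is lifted (about 0.09 rad with the jack handle fully down).
- pot: Bystander: crusted grey pot, 92 x 104 mm, 89 mm high, origin under its centre.
- disc: Bystander: worn brown cutting disc, 87 mm across, 8 mm thick, lying flat, origin under its centre.
- glass: Bystander: loose piece of pale glass, 69 x 65 x 20 mm, lying flat, origin under its centre.

How it is judged (in metres and radians):
On the way:
1. the jack stands on the table with its saddle under the lift pad's dot, handle up and panel down (horizontal distance between saddle_top and lift_mark below 0.015 m and angle between jack's own z axis and vertical below 0.06 rad and height (world z) of jack below 0.005 m and value of joint jack_handle below 0.15 rad and value of joint panel below 0.015 rad), for 0.2 s.
At the end, for the whole second after the job is handed in: Jack upright on the table, saddle within 15 mm of the pad's dot seen from above; robot holding the handle beyond 0.55 rad (2 N or more); panel raised over 0.05 rad, at rest, borne by the jack (4 N or more), untouched by the robot; pot, disc, loose glass within 30 mm of their places (horizontal distance between saddle_top and lift_mark below 0.015 m and angle between jack's own z axis and vertical below 0.06 rad and height (world z) of jack below 0.005 m and value of joint jack_handle above 0.55 rad and value of joint panel above 0.05 rad and velocity of joint panel below 0.1 rad/s and contact force between jack and stand above 4 N and contact force between any of the fingers, the arm and jack above 2 N and contact force between each of the fingers, the arm and stand below 0.5 N and distance of each of pot, disc, glass from where it was at the start of the episode below 0.03 m); the arm keeps its last pose, push and grip.
It fails at once if the pot, the disc or the loose glass is moved by more than 30 mm (distance of any of pot, disc, glass from where it was at the start of the episode above 0.03 m).
It also fails if it takes over 43 s, if anything falls off the work surface, if the arm or the gripper's body presses on something with over 40 N, if the wrist force passes 120 N, or if a joint passes its speed limit or range.

## Working session

There is one attempt and no reset: what is moved stays moved. The work goes in short steps, Python scripts to look and compute and a shell command to move; the robot and the scene stay as the last step left them, time stands still between calls to the robot, and variables do not carry over. Pictures are saved under pics/ and viewed, at most 10 in all, crops included, and the job is handed in when it is done.

```bash
ls; mkdir -p pics
cat > h.py <<'E'
import numpy as np, cv2
from cell import env, eyes
def ray(p,rc):
    E=np.array(p["extrinsics"]);R,t=E[:3,:3],E[:3,3]
    d=R.T@np.array([(rc[1]-p["cx"])/p["fx"],(rc[0]-p["cy"])/p["fy"],1]);return -R.T@t,d
def at(p,rc,z):
    o,d=ray(p,rc);return (o+d*(z-o[2])/d[2]).round(1)
def proj(p,X):
    E=np.array(p["extrinsics"]);c=E[:3,:3]@np.array(X)+E[:3,3]
    return np.array([p["cy"]+p["fy"]*c[1]/c[2],p["cx"]+p["fx"]*c[0]/c[2]])
def save(p,n): cv2.imwrite("pics/"+n+".png",p["pixels"][:,:,::-1])
E
python3 - <<'E'
from h import *
Z=dict(jack=0,saddle_top=48,handle_grip=101,stand=0,lift_mark=71,pot=0,disc=0,glass=0)
for c in("top","scene"):
    p=eyes.read_camera(c);save(p,c+"0")
    print(c,ray(p,(210,280)))
    for n,z in Z.items():
        print(n,[(np.round(r["centre"],1).tolist(),round(r["score"],2),at(p,r["centre"],z).tolist()) for r in eyes.spot_point(n,p)[:2]])
print(env.state(),env.pinch_z)
E
```

```text
pics
top (array([ 260.3863831 , -123.65409729, 1406.64769597]), array([ 0.20215108,  0.03041668, -0.97905282]))
jack [([215.5, 366.8], 0.56, [537.6, -328.7, 0.0])]
saddle_top [([215.4, 340.1], 0.51, [527.6, -248.0, 48.0])]
handle_grip [([206.2, 415.3], 0.84, [544.5, -443.2, 101.0])]
stand [([233.2, 252.3], 0.75, [482.4, -2.1, 0.0])]
lift_mark [([219.1, 250.9], 0.88, [510.0, -3.4, 71.0])]
pot [([171.2, 342.0], 0.63, [668.4, -258.7, 0.0])]
disc [([279.3, 306.8], 0.6, [353.9, -158.3, 0.0])]
glass [([182.1, 401.8], 0.88, [637.4, -431.4, 0.0])]
scene (array([-415.17306069, -594.19691797,  526.75001028]), array([ 0.83473943,  0.40728031, -0.37087415]))
jack [([257.7, 348.8], 0.8, [549.9, -323.1, 0.0])]
saddle_top [([241.5, 320.8], 0.55, [514.2, -257.0, 48.0])]
handle_grip [([233.1, 402.1], 0.77, [540.0, -450.6, 101.0])]
stand [([249.4, 228.4], 0.94, [450.4, -17.3, 0.0]), ([233.9, 339.4], 0.44, [679.1, -253.5, 0.0])]
lift_mark [([216.6, 231.9], 0.71, [506.8, 3.6, 71.0])]
pot [([235.6, 341.1], 0.88, [670.1, -261.7, 0.0])]
disc [([277.8, 254.1], 0.83, [351.8, -152.0, 0.0])]
glass []
{'t': 0.9, 'joints': array([ 1.01639562e+00,  4.90880902e-01,  1.55891005e+00, -1.74465036e-06,
        1.09166842e+00, -1.05591672e-01]), 'qvel': array([ 5.46988418e-04, -1.77100691e-03,  1.36038562e-03,  5.45108000e-05,
       -2.98500496e-05,  4.30845295e-04]), 'tau': array([-2.53390739e-03, -6.12466121e+01, -2.58401710e+01,  6.92505576e-02,
        4.46824834e-02,  2.73883580e-05]), 'eef_pos': array([271.16913473, 563.13234653, 214.66934802]), 'tcp_rot': array([3.14146027e+00, 1.55875649e-05, 2.69278442e+00]), 'ft_force': array([-0.87877282,  0.40600015,  0.32300191]), 'moment': array([0.03799993, 0.01439919, 0.01723444]), 'grip_force': 0.0, 'opening': 0.9977442140435709} -18.8
```

```bash
python3 -c "
import cv2
a=cv2.imread('pics/top0.png');cv2.imwrite('pics/top0c.png',cv2.resize(a[130:310,210:450],None,fx=3.3,fy=3.3,interpolation=cv2.INTER_CUBIC))"
```

```text
(no output)
```

View pics/top0c.png

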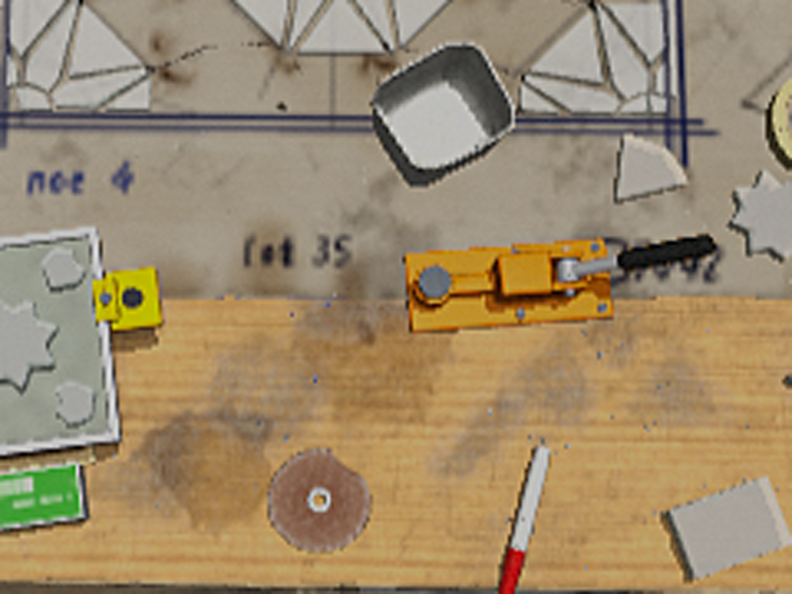

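View pics/scene0.png

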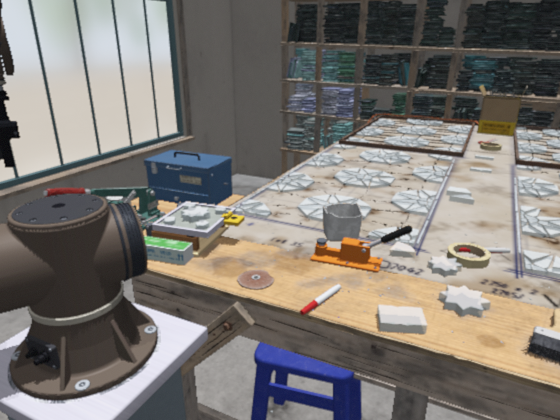

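The top view shows the jack with its saddle at pixel (216,342) and block at about (212,368), pointing to the pad dot at (220,250). The pot lies above it and the disc lower left. The scene view shows the same layout, with the toolbox and a green tool behind the stand.

Run:
```python
from h import *
p=eyes.read_camera("top");q=eyes.read_camera("scene")
c=lambda x,y:(130+y/3.3-.35,210+x/3.3-.35)
g=lambda x,y,z:at(p,c(x,y),z)
ya=lambda a,b:np.degrees(np.arctan2(*(b-a)[[1,0]])).round(1)
print("saddle",g(435,283,48),"dot",g(132,297,71))
a,b=g(97,228,90),g(118,440,90);print("panel",a,b,np.linalg.norm(a-b),ya(b,a)+90)
a,b,d,e=g(405,255,8),g(605,240,8),g(612,318,8),g(412,330,8)
print("base",a,b,d,e,ya(b,a),ya(d,e),"sizes",np.linalg.norm(a-b),np.linalg.norm(a-e), "mid",(a+b+d+e)/4)
blk=[g(x,y,58) for x,y in((500,256),(553,254),(551,292),(500,294))];print("block",blk,np.mean(blk,0))
for n in("jack","stand"):
  for P in(p,q):
    for r in eyes.cut_out(n,P)[:1]: print(n,r["score"],r["centre"],r["mask"].sum())
m=eyes.cut_out("jack",p)[0]["mask"]
hsv=cv2.cvtColor(p["pixels"],cv2.COLOR_RGB2HSV)
o=m&(hsv[...,0]>5)&(hsv[...,0]<22)&(hsv[...,1]>150)
pts=np.argwhere(m&o)[:,::-1].astype(np.float32)
r=cv2.minAreaRect(pts);bx=cv2.boxPoints(r);print([at(p,(y,x),8).tolist() for x,y in bx])
ye=(hsv[...,0]>24)&(hsv[...,0]<34)&(hsv[...,1]>150)
ye[:, :235]=0;ye[:,265:]=0;ye[:200]=0;ye[240:]=0
r=cv2.minAreaRect(np.argwhere(ye)[:,::-1].astype(np.float32));print("pad",[at(p,(y,x),71).tolist() for x,y in cv2.boxPoints(r)])
```

```text
saddle [ 527.6 -251.8   48. ] dot [508.4  -0.   71. ]
panel [562.1  28.6  90. ] [388.5   6.1  90. ] 175.05202083952074 97.4
base [ 559.9 -229.7    8. ] [ 575.2 -402.8    8. ] [ 506.7 -407.     8. ] [ 494.2 -235.5    8. ] 95.1 94.2 sizes 173.77485433744437 65.95551531145821 mid [ 534.   -318.75    8.  ]
block [array([ 549.2, -305.1,   58. ]), array([ 551.5, -349.3,   58. ]), array([ 519.2, -346.9,   58. ]), array([ 517. , -304.7,   58. ])] [ 534.225 -326.5     58.   ]
jack 0.81 [213.6, 369.9] 1768
jack 0.61 [251.2, 353.4] 1831
stand 0.96 [234.3, 210.2] 4999
stand 0.65 [231.0, 199.5] 3034
[[561.0, -229.0, 8.0], [584.3, -487.0, 8.0], [514.4, -489.6, 8.0], [491.4, -234.0, 8.0]]
pad [[526.9, 34.1, 71.0], [534.0, -16.8, 71.0], [487.4, -23.8, 71.0], [480.4, 26.8, 71.0]]
```

```bash
cat >> h.py <<'E'
def plan(goal,yawdeg,n,nt=None,s=None):
    "n rows straight to goal (world mm), turning to yawdeg in the first nt rows; prints rows in units"
    s=s or env.state();pos=np.array(s["eef_pos"]);y=s["tcp_rot"][2];nt=nt or n
    dy=(np.radians(yawdeg)-y+np.pi)%(2*np.pi)-np.pi
    d=(np.array(goal)-pos)/n;out=[]
    for i in range(n):
        out.append([[round(v/60,3) for v in(np.cos(y)*d[0]+np.sin(y)*d[1],np.sin(y)*d[0]-np.cos(y)*d[1],-d[2])],round(-np.degrees(dy)/nt/5 if i<nt else 0,3)])
        if i<nt:y+=dy/nt
    print(out)
E
python3 - <<'E'
from h import *
plan((534,-326,230),94.7,20,12)
E
```

```text
[[[np.float64(-0.519), np.float64(-0.573), np.float64(-0.013)], np.float64(0.993)], [[np.float64(-0.566), np.float64(-0.525), np.float64(-0.013)], np.float64(0.993)], [[np.float64(-0.61), np.float64(-0.474), np.float64(-0.013)], np.float64(0.993)], [[np.float64(-0.649), np.float64(-0.42), np.float64(-0.013)], np.float64(0.993)], [[np.float64(-0.682), np.float64(-0.362), np.float64(-0.013)], np.float64(0.993)], [[np.float64(-0.711), np.float64(-0.302), np.float64(-0.013)], np.float64(0.993)], [[np.float64(-0.735), np.float64(-0.239), np.float64(-0.013)], np.float64(0.993)], [[np.float64(-0.753), np.float64(-0.175), np.float64(-0.013)], np.float64(0.993)], [[np.float64(-0.765), np.float64(-0.109), np.float64(-0.013)], np.float64(0.993)], [[np.float64(-0.771), np.float64(-0.042), np.float64(-0.013)], np.float64(0.993)], [[np.float64(-0.772), np.float64(0.025), np.float64(-0.013)], np.float64(0.993)], [[np.float64(-0.767), np.float64(0.092), np.float64(-0.013)], np.float64(0.993)], [[np.float64(-0.756), np.float64(0.158), np.float64(-0.013)], 0], [[np.float64(-0.756), np.float64(0.158), np.float64(-0.013)], 0], [[np.float64(-0.756), np.float64(0.158), np.float64(-0.013)], 0], [[np.float64(-0.756), np.float64(0.158), np.float64(-0.013)], 0], [[np.float64(-0.756), np.float64(0.158), np.float64(-0.013)], 0], [[np.float64(-0.756), np.float64(0.158), np.float64(-0.013)], 0], [[np.float64(-0.756), np.float64(0.158), np.float64(-0.013)], 0], [[np.float64(-0.756), np.float64(0.158), np.float64(-0.013)], 0]]
```

```bash
sed -i 's/out.append(\[\[round(v\/60,3)/out.append([[float(round(v\/60,3))/; s/\],round(-np.degrees(dy)\/nt\/5 if i<nt else 0,3)\]/],float(round(-np.degrees(dy)\/nt\/5 if i<nt else 0,3))]/' h.py
python3 -m inch '[[[-0.5,-0.5,-0.4],1,-1],[[-0.57,-0.52,-0.4],1,-1],[[-0.61,-0.47,-0.4],1,-1],[[-0.65,-0.42,-0.2],1,-1],[[-0.68,-0.36,0],1,-1],[[-0.71,-0.3,0],1,-1],[[-0.73,-0.24,0],1,-1],[[-0.75,-0.17,0],1,-1],[[-0.76,-0.11,0],1,-1],[[-0.77,-0.04,0],1,-1]]'
python3 -c "
from h import *
plan((534,-326,200),94.7,10,2)"
```

```text
t: 2.5
eef_pos: [402.9, 122.7, 298.9]
tcp_rot: [3.141, -0.0, 1.817]
ft_force: [0.5, 0.6, 0.0]
opening: 0.999
grip_force: 0.0
[[[-0.778, 0.029, 0.165], 0.943], [[-0.773, 0.093, 0.165], 0.943], [[-0.763, 0.156, 0.165], 0.0], [[-0.763, 0.156, 0.165], 0.0], [[-0.763, 0.156, 0.165], 0.0], [[-0.763, 0.156, 0.165], 0.0], [[-0.763, 0.156, 0.165], 0.0], [[-0.763, 0.156, 0.165], 0.0], [[-0.763, 0.156, 0.165], 0.0], [[-0.763, 0.156, 0.165], 0.0]]
```

```bash
python3 -m inch '[[[-0.77,0.03,0.1],1,-1],[[-0.77,0.09,0.1],0.9,-1],[[-0.76,0.15,0.2],0,-1],[[-0.76,0.15,0.2],0,-1],[[-0.76,0.15,0.2],0,-1],[[-0.76,0.15,0.2],0,-1],[[-0.76,0.15,0.2],0,-1],[[-0.76,0.15,0.2],0,-1],[[-0.6,0.15,0.1],0,-1],[[0,0,0],0,-1]]'
python3 - <<'E'
from h import *
p=eyes.read_camera("wrist");save(p,"w1")
for n,z in dict(jack=0,saddle_top=48,handle_grip=101).items():
  print(n,[(np.round(r["centre"],1).tolist(),round(r["score"],2),at(p,r["centre"],z).tolist()) for r in eyes.spot_point(n,p)[:2]])
E
```

```text
t: 3.75
eef_pos: [517.3, -270.1, 207.6]
tcp_rot: [-3.141, -0.001, 1.652]
ft_force: [0.1, 0.4, -0.3]
opening: 1.0
grip_force: 0.0
jack [([235.1, 296.9], 0.63, [533.5, -324.5, 0.0])]
saddle_top [([57.1, 122.6], 0.56, [369.5, -159.1, 48.0])]
handle_grip [([392.1, 301.9], 0.81, [546.3, -444.8, 101.0])]
```

View pics/w1.png

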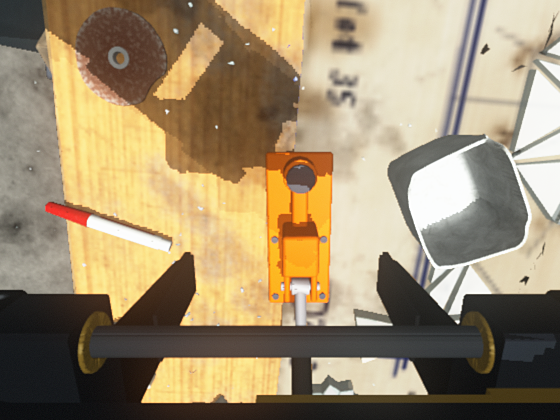

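The wrist view shows the jack from above: saddle at (row 178, col 302), block top around (247,300), base plate corners (152,267), (152,332), (301,327), (301,267).

Run:
```python
from h import *
p=eyes.read_camera("wrist")
print("saddle",at(p,(178,301.5),48))
c=[at(p,x,8) for x in((152,267),(152,332.5),(302,327),(302,267.5))];print(c,np.mean(c,0))
b=[at(p,x,58) for x in((235,283),(235,318),(278,319),(278,281))];print(b,np.mean(b,0))
hsv=cv2.cvtColor(p["pixels"],cv2.COLOR_RGB2HSV)
o=((hsv[...,0]>5)&(hsv[...,0]<22)&(hsv[...,1]>190)).astype(np.uint8);o[:, :255]=0;o[:,345:]=0;o[:145]=0
o=cv2.morphologyEx(o,cv2.MORPH_OPEN,np.ones((5,5)))
L=[];Rr=[]
for r in range(160,296,4):
    x=np.flatnonzero(o[r])
    if len(x): L.append(at(p,(r,x[0]),8)[:2]);Rr.append(at(p,(r,x[-1]),8)[:2])
for S in(L,Rr):
    S=np.array(S);k=np.polyfit(S[:,1],S[:,0],1);print(np.degrees(np.arctan(-k[0]))+90,np.polyval(k,-326))
plan((534,-326,95),94.7,5)
```

```text
saddle [ 529.6 -247.5   48. ]
[array([ 494.3, -231.6,    8. ]), array([ 561. , -225.9,    8. ]), array([ 576. , -399.2,    8. ]), array([ 506.8, -405. ,    8. ])] [ 534.525 -315.425    8.   ]
[array([ 516.8, -301.7,   58. ]), array([ 549.9, -298.9,   58. ]), array([ 555.9, -343.8,   58. ]), array([ 518.6, -346.9,   58. ])] [ 535.3   -322.825   58.   ]
95.76541532962608 502.9900395280438
94.14502324403647 565.9286886118354
[[[-0.2, 0.039, 0.38], 0.005], [[-0.2, 0.04, 0.38], 0.005], [[-0.2, 0.04, 0.38], 0.005], [[-0.2, 0.04, 0.38], 0.005], [[-0.2, 0.04, 0.38], 0.005]]
```

```bash
python3 -c "
from h import *
plan((535,-323,24),94.9,6)"
python3 -m inch '[[[-0.24,0.055,0.3],0,-1],[[-0.24,0.055,0.3],0,-1],[[-0.24,0.055,0.4],0,-1],[[-0.2,0.06,0.5],0,-1],[[0,0,0.5],0,-1],[[0,0,0.3],0,-1],[[0,0,0],0,-1],[[0,0,0],0,-1],[[0,0,0],0,-1],[[0,0,0],0,-1]]'
python3 -c "
from h import *
plan((535,-323,24),94.9,4)"
```

```text
[[[-0.159, 0.036, 0.514], -0.002], [[-0.159, 0.036, 0.514], -0.002], [[-0.159, 0.036, 0.514], -0.002], [[-0.159, 0.036, 0.514], -0.002], [[-0.159, 0.036, 0.514], -0.002], [[-0.159, 0.036, 0.514], -0.002]]
t: 5.25
eef_pos: [535.6, -322.2, 71.4]
tcp_rot: [3.141, 0.001, 1.654]
ft_force: [0.2, 0.9, -1.2]
opening: 0.999
grip_force: 0.0
[[[-0.003, -0.003, 0.198], -0.005], [[-0.003, -0.003, 0.198], -0.005], [[-0.003, -0.003, 0.198], -0.005], [[-0.003, -0.003, 0.198], -0.005]]
```

```bash
python3 -m inch '[[[0,0,0.2],0,-1],[[0,0,0.2],0,-1],[[0,0,0.2],0,-1],[[0,0,0.18],0,-1],[[0,0,0],0,-1],[[0,0,0],0,1],[[0,0,0],0,1],[[0,0,0],0,1],[[0,0,0],0,1],[[0,0,0],0,1]]'
python3 -m inch '[[[0,0,0],0,1],[[0,0,0],0,1],[[0,0,0],0,1],[[0,0,0],0,1],[[0,0,0],0,1],[[0,0,-0.1],0,1],[[0,0,-0.1],0,1],[[0,0,-0.1],0,1],[[0,0,0],0,1],[[0,0,0],0,1]]'
python3 - <<'E'
from h import *
p=eyes.read_camera("wrist");save(p,"w2")
for n,z in dict(jack=18,saddle_top=66,handle_grip=119).items():
  print(n,[(np.round(r["centre"],1).tolist(),round(r["score"],2),at(p,r["centre"],z).tolist()) for r in eyes.spot_point(n,p)[:2]])
E
```

```text
t: 6.5
eef_pos: [535.4, -322.1, 23.9]
tcp_rot: [3.141, 0.0, 1.654]
ft_force: [0.5, 0.0, -0.4]
opening: 0.531
grip_force: 0.0
t: 7.75
eef_pos: [535.2, -322.0, 41.7]
tcp_rot: [-3.141, -0.0, 1.654]
ft_force: [0.3, -0.2, -7.6]
opening: 0.375
grip_force: 30.0
jack [([260.5, 284.9], 0.57, [534.4, -324.5, 18.0])]
saddle_top [([148.8, 282.5], 0.59, [527.7, -254.0, 66.0])]
handle_grip []
```

View pics/w2.png

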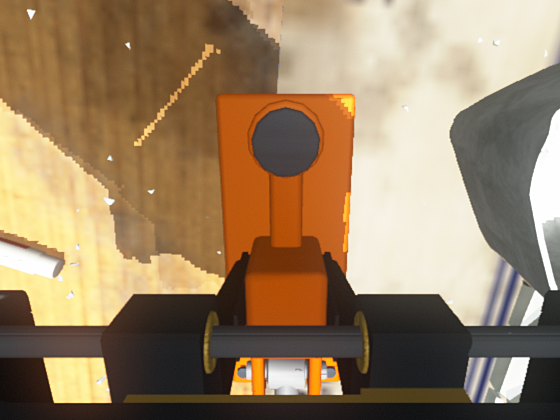

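The jack is held squarely and lifted, with the saddle at (row 141.5, col 285.5).

Run:
```python
from h import *
p=eyes.read_camera("wrist")
s=env.state();X=at(p,(141.5,285.5),48+s["eef_pos"][2]-23.9);y=s["tcp_rot"][2]
d=X-s["eef_pos"];print(X,"tool-frame x,y:",np.cos(y)*d[0]+np.sin(y)*d[1],np.sin(y)*d[0]-np.cos(y)*d[1])
plan((525.4,-134,42),97.4,6)
```

```text
[ 528.7 -251.1   65.7] tool-frame x,y: 71.24757161759415 -0.6217471260935863
[[[0.523, 0.016, -0.001], -0.087], [[0.523, 0.02, -0.001], -0.087], [[0.523, 0.024, -0.001], -0.087], [[0.522, 0.028, -0.001], -0.087], [[0.522, 0.032, -0.001], -0.087], [[0.522, 0.036, -0.001], -0.087]]
```

```bash
python3 -m inch '[[[0.2,0,0],0,1],[[0.4,0.02,0],0,1],[[0.5,0.02,0],-0.1,1],[[0.5,0.03,0],-0.1,1],[[0.5,0.03,0],-0.1,1],[[0.5,0.03,0],-0.1,1],[[0.4,0.03,0],-0.1,1],[[0.13,0,0],0,1],[[0,0,0.1],0,1],[[0,0,0],0,1]]'
python3 - <<'E'
from h import *
p=eyes.read_camera("wrist");save(p,"w3");q=eyes.read_camera("top")
for n,z in dict(saddle_top=60,lift_mark=71).items():
 for P in(p,q):
  print(n,[(np.round(r["centre"],1).tolist(),round(r["score"],2),at(P,r["centre"],z).tolist()) for r in eyes.spot_point(n,P)[:2]])
E
```

```text
t: 9.25
eef_pos: [526.3, -134.5, 35.3]
tcp_rot: [-3.141, -0.0, 1.698]
ft_force: [-0.1, -0.3, -7.9]
opening: 0.379
grip_force: 30.0
saddle_top [([144.7, 286.4], 0.58, [517.3, -65.1, 60.0])]
saddle_top [([202.7, 345.9], 0.27, [561.1, -263.0, 60.0])]
lift_mark []
lift_mark []
```

View pics/w3.png

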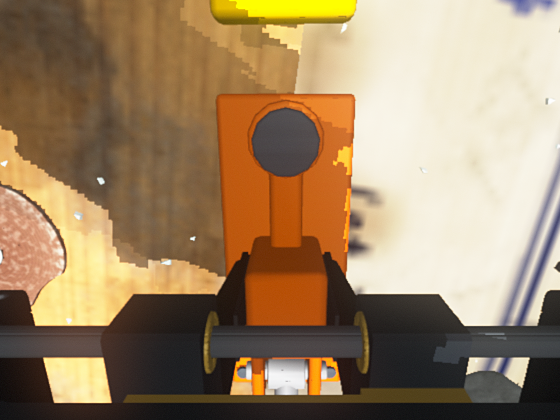

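The pad's front edge appears at row ~23, cols 210–356, so it is laterally aligned with the saddle at (141.5, 285.5).

Run:
```python
from h import *
p=eyes.read_camera("wrist")
s=env.state();y=s["tcp_rot"][2];h=s["eef_pos"][2]-23.9
def T(rc,z):
    d=at(p,rc,z)-s["eef_pos"];return at(p,rc,z),np.round([np.cos(y)*d[0]+np.sin(y)*d[1],np.sin(y)*d[0]-np.cos(y)*d[1]],1)
print("saddle",T((141.5,285.5),48+h))
for z in(56,63.5,71): print(z,T((23,283),z),T((10,210),z)[1],T((10,356),z)[1])
print("old dot",[np.round([np.cos(y)*d[0]+np.sin(y)*d[1],np.sin(y)*d[0]-np.cos(y)*d[1]],1) for d in [np.array([508.4,0])-s["eef_pos"][:2]]])
```

```text
saddle (array([516.9, -64. ,  59.9]), array([71.2, -0.6]))
56 (array([510.6, -21.3,  56. ]), array([114.3,  -1.4])) [118.7 -28.4] [118.7  25.5]
63.5 (array([510.8, -22.7,  63.5]), array([112.9,  -1.4])) [117. -27.] [117.   24.2]
71 (array([511. , -24.1,  71. ]), array([111.5,  -1.4])) [115.4 -25.6] [115.4  22.9]
old dot [array([135.8,  -0.9])]
```

```bash
python3 -m inch '[[[0,0,0.07],0,1],[[0,0,0.06],0,1],[[0.1,0,0],0,1],[[0.2,0,0],0,1],[[0.2,-0.01,0],0,1],[[0.2,0,0],0,1],[[0.2,0,0],0,1],[[0.13,0,0],0,1],[[0,0,0],0,1],[[0,0,0],0,1]]'
python3 - <<'E'
from h import *
p=eyes.read_camera("wrist");save(p,"w4");q=eyes.read_camera("top");save(q,"t4")
cv2.imwrite('pics/m4.png',np.hstack([p["pixels"][:300,130:430],cv2.resize(q["pixels"][180:280,220:320],(300,300),interpolation=cv2.INTER_CUBIC)])[:,:,::-1])
for n,z in dict(lift_mark=71).items():
 for P in(p,q):
  print(n,[(np.round(r["centre"],1).tolist(),round(r["score"],2),at(P,r["centre"],z).tolist()) for r in eyes.spot_point(n,P)[:2]])
E
```

```text
t: 10.85
eef_pos: [518.2, -73.2, 28.0]
tcp_rot: [3.141, 0.0, 1.698]
ft_force: [1.1, 0.2, -7.1]
opening: 0.377
grip_force: 30.0
lift_mark [([139.6, 283.8], 0.69, [507.7, -0.1, 71.0])]
lift_mark []
```

View pics/m4.png

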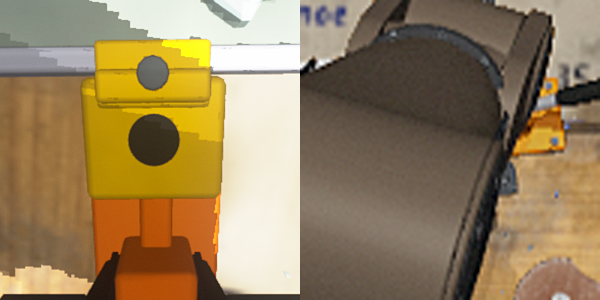

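The dot is at wrist pixel (139.5, 284), within ~2 mm of the saddle's known tool-frame position. Now I lower, release and rise.

```bash
python3 -m inch '[[[0,0,0.03],0,1],[[0,0,0.03],0,1],[[0,0,0.015],0,1],[[0,0,0],0,1],[[0,0,0],0,1],[[0,0,0],0,-0.2],[[0,0,0],0,-0.5],[[0,0,0],0,-0.8],[[0,0,0],0,-0.8],[[0,0,0],0,-0.8]]'
python3 -m inch '[[[0,0,0],0,-0.8],[[0,0,-0.2],0,-0.8],[[0,0,-0.4],0,-0.8],[[0,0,-0.5],0,-0.8],[[0,0,-0.5],0,-0.8],[[0,0,-0.5],0,-0.8],[[-0.5,0,-0.2],0,1],[[-0.6,0,0],0,1],[[-0.6,0,0],0,1],[[-0.3,0,0],0,1]]'
python3 - <<'E'
from h import *
s=env.state();print(s["eef_pos"])
p=eyes.read_camera("wrist");q=eyes.read_camera("top");r=eyes.read_camera("scene")
a=cv2.resize(p["pixels"],(400,300));b=cv2.resize(r["pixels"][150:300,150:350],(400,300));c=cv2.resize(q["pixels"][180:280,220:353],(400,300))
cv2.imwrite('pics/m5.png',np.vstack([np.hstack([a,b]),np.hstack([c,c])])[:,:,::-1])
for n,z in dict(lift_mark=71,saddle_top=48,jack=0,handle_grip=101).items():
 for P in(p,q,r):
  print(n,[(np.round(r["centre"],1).tolist(),round(r["score"],2),at(P,r["centre"],z).tolist()) for r in eyes.spot_point(n,P)[:2]])
E
```

```text
t: 12.3
eef_pos: [518.1, -73.0, 23.5]
tcp_rot: [3.141, -0.0, 1.698]
ft_force: [-0.1, -0.4, -0.2]
opening: 0.848
grip_force: 0.0
t: 13.55
eef_pos: [533.3, -193.4, 162.2]
tcp_rot: [3.141, 0.0, 1.697]
ft_force: [-0.4, 0.3, -0.5]
opening: 0.537
grip_force: 0.0
[ 533.27488408 -193.43975487  162.18749527]
lift_mark []
lift_mark [([224.0, 251.4], 0.71, [496.4, -5.1, 71.0])]
lift_mark [([216.7, 232.4], 0.76, [506.8, 2.0, 71.0]), ([254.7, 397.6], 0.53, [483.5, -455.1, 71.0])]
saddle_top []
saddle_top []
saddle_top [([227.7, 234.2], 0.62, [489.0, -13.8, 48.0])]
jack [([131.3, 89.7], 0.29, [350.1, -155.1, 0.0])]
jack []
jack [([246.4, 262.5], 0.64, [507.3, -91.1, 0.0])]
handle_grip [([237.9, 288.4], 0.91, [535.0, -195.9, 101.0])]
handle_grip []
handle_grip [([219.7, 302.9], 0.61, [509.4, -208.0, 101.0])]
```

View pics/m5.png

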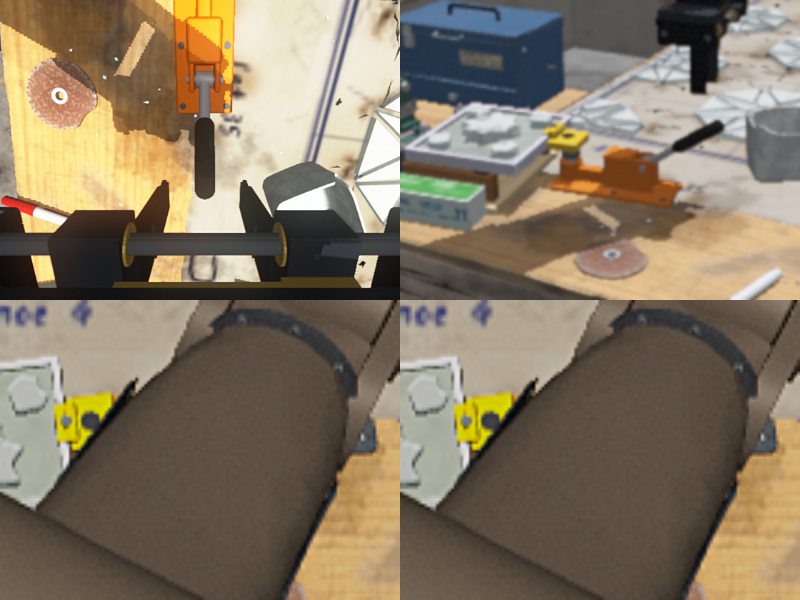

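The jack stands upright under the pad with the handle up, and the grip lies straight below the tool.

```bash
python3 -m inch '[[[0,0,0],0,1],[[0,0,0],0,1],[[0,0,0.1],0,1],[[0,0,0.2],0,1],[[0,0,0.2],0,1],[[0,0,0.2],0,1],[[0,0,0],0,1],[[0,0,0],0,1],[[0,0,0],0,1],[[0,0,0],0,1]]'
python3 -m inch '[[[-0.03,0,0.08],0,1],[[-0.03,0,0.08],0,1],[[-0.03,0,0.08],0,1],[[-0.03,0,0.08],0,1],[[-0.03,0,0.09],0,1],[[-0.03,0,0.09],0,1],[[-0.03,0,0.09],0,1],[[-0.02,0,0.09],0,1],[[0,0,0],0,1],[[0,0,0],0,1]]'
```

```text
t: 15.55
eef_pos: [533.4, -192.1, 119.9]
tcp_rot: [3.141, 0.0, 1.698]
ft_force: [-0.7, -0.1, 0.1]
opening: 0.01
grip_force: 0.0
t: 16.8
eef_pos: [535.6, -206.5, 79.1]
tcp_rot: [3.14, 0.001, 1.698]
ft_force: [0.1, -2.3, 8.6]
opening: 0.004
grip_force: 4.1
```

```bash
python3 -m inch '[[[-0.02,0,0.08],0,1],[[-0.01,0,0.08],0,1],[[-0.01,0,0.08],0,1],[[0,0,0.07],0,1],[[0,0,0.06],0,1],[[0,0,0],0,1],[[0,0,0],0,1],[[0,0,0],0,1],[[0,0,0],0,1],[[0,0,0],0,1]]'
python3 - <<'E'
from h import *
p=eyes.read_camera("wrist");q=eyes.read_camera("scene")
a=cv2.resize(p["pixels"],(400,300));b=cv2.resize(q["pixels"][170:290,180:340],(400,300),interpolation=cv2.INTER_CUBIC)
cv2.imwrite('pics/m6.png',np.hstack([a,b])[:,:,::-1])
E
```

```text
t: 18.05
eef_pos: [536.2, -209.4, 57.2]
tcp_rot: [3.139, 0.002, 1.698]
ft_force: [1.1, -5.5, 9.0]
opening: 0.004
grip_force: 4.5
```

View pics/m6.png

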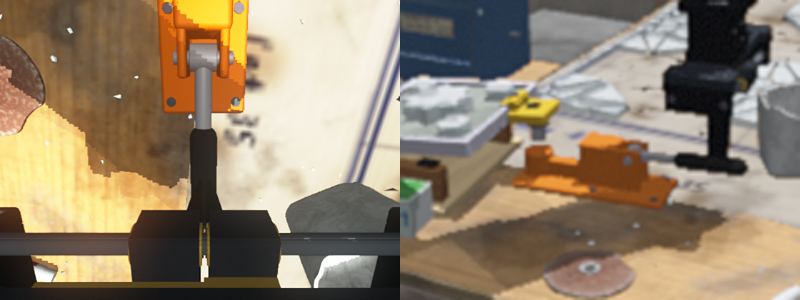

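The scene view shows the panel lifting on the saddle and the handle nearly level. I continue to the stop, easing back slightly.

```bash
python3 -m inch '[[[-0.02,0,0.02],0,1],[[-0.01,0,0.02],0,1],[[0,0,0.02],0,1],[[0,0,0.02],0,1],[[0,0,0],0,1],[[0,0,0],0,1],[[0,0,0],0,1],[[0,0,0],0,1],[[0,0,0],0,1],[[0,0,0],0,1]]'
```

```text
t: 19.4
eef_pos: [536.3, -210.0, 52.8]
tcp_rot: [3.139, 0.001, 1.698]
ft_force: [0.0, 1.6, 17.7]
opening: 0.001
grip_force: 8.5
```

Run:
```python
from h import *
p=eyes.read_camera("wrist");q=eyes.read_camera("scene");t=eyes.read_camera("top")
a=cv2.resize(p["pixels"],(400,300));b=cv2.resize(q["pixels"][170:290,180:340],(400,300),interpolation=cv2.INTER_CUBIC)
c=cv2.resize(t["pixels"][180:280,220:353],(400,300),interpolation=cv2.INTER_CUBIC)
d=cv2.resize(q["pixels"][195:255,215:295],(400,300),interpolation=cv2.INTER_CUBIC)
cv2.imwrite('pics/m7.png',np.vstack([np.hstack([a,b]),np.hstack([c,d])])[:,:,::-1])
s=env.state();print(s["eef_pos"],s["ft_force"],s["qvel"].round(3))
# expected base rear corners from jack origin at (518.1,-73), yaw 1.698
y=1.698;o=np.array([518.1,-73.0]);u=np.array([np.cos(y),np.sin(y)]);v=np.array([-u[1],u[0]])
for x,w in((-80,35),(-80,-35)): print(proj(p,[*(o+u*x+v*w),8])*300/420)
```

```text
[ 536.32176798 -210.04014852   52.84849586] [ 0.1656113   1.77415862 18.10190632] [ 0.001 -0.001  0.002  0.     0.001  0.   ]
[108.28942311 161.4536379 ]
[108.25924541 245.94971644]
```

View pics/m7.png

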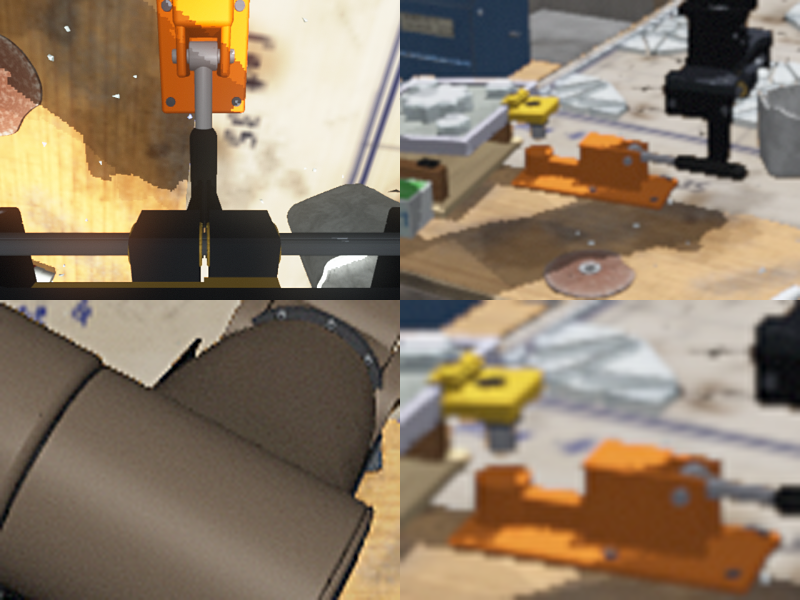

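The handle is level on its stop, the panel is raised on the saddle column, and the dot is above the saddle in the scene view (columns agree to ~2 px). The jack has not slid.

```bash
python3 -c "
from h import *
print(env.job_done())"
```

```text
the job is handed in; nothing more can be done
None
```

I set the jack under the lift pad's dot and pressed its handle down to the stop, which raised the panel. I handed the job in at about 19.6 s of the 43 s limit, still holding the handle down with about 18 N; no verdict was returned. In the last pictures the saddle and dot looked within a few millimetres of each other, and I saw no sign that the pot, disc or loose glass had moved.

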